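# Set and lock the batch counter

### The job

Press the sloping step button of the batch counter until the dial's pointer stands at the arrow on the deck, pressing gently but all the way each time. Then reach through the round guard opening and turn the lock knob a quarter turn clockwise to its stop, let go, and leave the other things on the bench where they are.

Things in the scene. Friction and masses are not known exactly. Their poses are not given: they have to be found in the camera images.
- counter: Grey steel batch counter fixed to the bench, 200 mm deep (x) by 310 mm wide (y), flat deck 70 mm high, with a sloping block at its front (-x) centre. Origin on the bench at the middle of the deck part; x points away from its front, y to its left, z up. Dial under a clear cover in the left (+y) half of the deck; lock knob in a well under the round guard opening in the right half.
- button_top (a point): Centre of the top face of the step button: a black round push button 38 mm across standing 33 mm out of the sloping block. The point's z axis is the outward normal of that face, leaning 25 degrees from vertical towards the counter's front (its -x); the button slides straight in against that z. The point moves with the button. The button is blocked while the lock knob is locked.
- button (a joint): How far the button is in, m: 0 out. First 0 to 6 mm of hidden free play at 1.5 to 2 N (differs each time), then 14 mm of stroke: a hump of 5 to 8 N 8 to 10 mm in, then less, the dial steps 11 to 12 mm in, and a stiff buffer (8 N/mm) at 14 mm (14 to 20 mm in all). Stopping at the hump does not step the dial. Over 25 N is rough. A 1.5 N spring brings it out; let it out fully each time.
- pointer_tip (a point): Tip of the black pointer on the white dial, 42 mm from the dial's axis, under a clear cover that keeps fingers out. The dial is 100 mm across with 8 fields 45 degrees apart, marked with 1 to 7 dots, the pointer on the eighth. Each full press turns it 45 degrees anticlockwise seen from above; it cannot turn back (after an overshoot go on round).
- mark (a point): The place where the pointer's tip must stand: the point on the dial, 42 mm from its axis, straight in front of the raised dark arrow on the deck (on the counter's -x side of the dial).
- dial_centre (a point): Point on the dial's vertical axis, at the height of the pointer.
- guard_centre (a point): Centre of the round guard opening, 92 mm across, in the deck (at deck height, 70 mm; plate 8 mm thick). The lock knob is sunk below it. Fully opened fingers may not fit in.
- knob_grip (a point): On the lock knob's vertical axis, 40 mm above the bench: the height to grip. The knob is a bare aluminium upright bar 14 mm thick, 44 mm long, its top 52 mm above the bench (18 mm below the deck), on a disc 44 mm across whose top is 14 mm above the bench. The point's x axis runs along the bar: grip across the point's y. It turns with the knob.
- lock_knob (a joint): Angle of the lock knob, rad. 0 is unlocked, with the bar along the counter's x; it grows clockwise seen from above to a stop at 1.57 (locked, the bar along the counter's y). It starts anywhere up to 0.2 and stays where it is left (turning takes about 0.06 N m).
- parts_bin: Open blue bin, 150 x 100 x 75 mm, filled with bolts, loose on the bench to the left of the counter. Bystander. Origin at the centre of its underside.
- carton: Closed cardboard carton, 90 x 120 x 50 mm, loose on the bench to the right of the counter. Bystander. Origin at the centre of its underside.
- spanner: Steel spanner lying loose on the bench, in front of the counter on its right. Bystander.

How it is judged:
By the outcome, as a careful person would: the job done as asked, in the order asked, and still so for the second after the job is handed in, with the robot touching nothing.
It also fails if it takes over 69 s, if anything falls off the work surface, if the arm or the gripper's body presses on something with over 40 N, if the wrist force passes 120 N, or if a joint passes its speed limit or range.

### The arm

A 7-joint arm with a two-finger parallel gripper is mounted at the origin on the work surface. World frame = base frame: x ahead of the robot, y to its left, z up, the work surface at z = 0. Lengths are in m, angles in degrees, forces in N, time in s.
With the tool pointing down it reaches from about 0.35 to 0.9 m from the base axis. Payload 7.2 kg.
Tool frame: the origin (TCP) lies at the very end of the fingers, on their centre line; the grasp point (between the pads) lies robot.tcp_to_grasp behind it (robot.tcp_to_grasp is the distance from the TCP to the grasp point, in m); y points along the fingers, z is the direction in which the jaws open and shut, and the axes are right-handed (so a half turn about y gives the same grasp; the last joint's range is limited). The gripper opens to 88 mm and grips with 3 to 60 N. Pads are 20 mm wide; open, the fingers measure 115 mm over their backs; the gripper's body (75 mm by 178 mm) begins 61 mm behind the grasp point.
Start: joints at [67.827, 23.554, -0.728, 91.456, 0.321, 64.991, -4.71], TCP at [0.196, -0.594, 0.223] pointing down, gripper open.
Joint ranges: [-169.25, 169.25], [-16.82, 113.86], [-84.01, 82.57], [7.8, 145.47], [-59.2, 239.2], [7.22, 106.19], [-163.78, 163.78]. Speed limits (degrees/s): [136.94, 136.94, 172.46, 172.46, 180, 180, 180].

### API

Orientations are given as [roll, pitch, yaw] about the fixed x, y, z axes, in that order (R = Rz(yaw) Ry(pitch) Rx(roll)).
In Python, from workcell import observe, cams, workorder, robot gives the robot as it stands.
- The arm moves only by the tool play_rows, never from a script. Its argument "steps" is one flat list of numbers, 7 for each row, row after row: the turn, a rotation vector about the tool's x, y, z in degrees, then the shift along the tool's x, y, z in mm, then the opening, from 0 (shut) to 1 (fully open). A call has 1 to 10 rows; each row shifts and turns the commanded pose from where the row before left it, along the tool's axes as they then stand; what a row does not reach is not made up. A row lasts 1/10 s, in which the tool goes at most 50 mm and 8.59 degrees, less where a joint would pass 70% of its speed; a pose out of reach is approached as far as the arm can. A call with a gripper value outside its range is refused whole. The fingers move at their own pace and stop on an object; "force" is the grip in N (left out, the last holds). Time passes only in rows, so rows that do not move let the fingers close. It gives the time, the measured TCP pose, the force and the opening at its end, in the units of the state.
- observe(): the state, without advancing time (a new reading comes with each control period).
- cams.capture(name): name is "scene" or "top" or "wrist"; returns a dict with "frame" (480x640x3 uint8, red, green, blue), "fx", "fy", "cx", "cy" (pixels), "extrinsics" (4x4, takes a point from world to camera coordinates); the wrist camera has in their place "tool_from_camera" (4x4, takes a point from camera to tool coordinates, whose origin is the TCP and whose axes are the tool frame's). Camera axes: x right, y up, looking along -z (the intrinsics and any distortion apply to the point x, -y, -z); pixel columns grow to the right and rows downward; lengths in m; the calibration is good to about 2 mm. A picture is of the moment at which its call begins: read the wrist's pose just before it. There is no depth.
- workorder.job_done(): hands the job in, once; it reports no verdict.
The state is a dict: "t": time; "joint_positions": joint angles; "dq": joint speeds; "tau": joint torques, N m; "ee_pos": TCP position; "eef_rot": TCP orientation; "wrist_force": force on the tool from outside, world axes, zero at the start; "moment": the same for the moment, N m; "grip_width": finger opening in m.
Only numpy, scipy, OpenCV 4.12 (cv2) and the standard library are available. Lean on these libraries where they do the work, as an engineer would, in place of code of your own. Each camera call takes 0.05 s, during which the arm holds its last target. There are 200 camera calls.

## Working session

There is one attempt and no reset: what is moved stays moved. The work goes in short steps, Python scripts to look and compute and a tool call to move; the robot and the scene stay as the last step left them, time stands still between calls to the robot, and variables do not carry over. Pictures are saved under pics/ and viewed, about 8 in all and at most 12, crops included, and the job is handed in when it is done.

Besides the shell and the picture viewer there is one more tool, called in YAML: its name, and indented under it one key for each argument. play_rows: Moves the arm, as the interface text tells. Its arguments: {"type":"object","properties":{"steps":{"type":"array"},"force":{"type":"number"}},"required":["steps"]}

```bash
mkdir -p pics
python3 - <<'E'
from workcell import observe, cams, robot
import cv2,numpy as np
s=observe();print(s);print(robot.tcp_to_grasp)
for n in("scene","top"):
    c=cams.capture(n);cv2.imwrite(f"pics/{n}0.png",c["frame"][:,:,::-1])
    print(n,{k:v for k,v in c.items() if k!="frame"})
c=cams.capture("wrist");print({k:v for k,v in c.items() if k!="frame"})
E
```

```text
{'t': 0.0, 'joint_positions': array([67.82730498, 23.59808063, -0.72709406, 91.50397169,  0.32260179,
       64.99072399, -4.70718484]), 'dq': array([ 0.01504882, -0.07686848,  0.01164482, -0.11908969, -0.03401887,
        0.03648549,  0.10897636]), 'tau': array([-5.62092227e-04, -5.87945795e+01,  6.41453695e-01, -2.91071695e+01,
       -5.37358888e-02,  1.83788681e-02,  7.73716647e-05]), 'ee_pos': array([ 0.19566259, -0.5930485 ,  0.22183082]), 'eef_rot': array([-9.00903433e+01, -8.51789972e-03, -1.61731338e+02]), 'wrist_force': array([ 0.31041487, -0.43873109, -0.07995845]), 'moment': array([-0.0001348 , -0.04237669,  0.00562036]), 'grip_width': 0.08766023315846042}
0.0187
scene {'fx': 522.990848192942, 'fy': 522.990848192942, 'cx': 320.7143728543139, 'cy': 229.55984203287426, 'extrinsics': array([[-0.25926762,  0.9655217 , -0.02341239,  0.09819203],
       [-0.6202845 , -0.14788366,  0.77031004,  0.3224017 ],
       [ 0.74028876,  0.21423879,  0.63723959, -1.57484522],
       [ 0.        ,  0.        ,  0.        ,  1.        ]])}
top {'fx': 434.7345387676007, 'fy': 434.7345387676007, 'cx': 324.40881584385033, 'cy': 234.61130215095517, 'extrinsics': array([[-0.01179214, -0.99904396, -0.04209636,  0.09898776],
       [ 0.99379645, -0.01636538,  0.11000357, -0.60697432],
       [-0.11058732, -0.04053804,  0.99303933, -0.77496977],
       [ 0.        ,  0.        ,  0.        ,  1.        ]])}
{'fx': 429.7079139994278, 'fy': 429.7079139994278, 'cx': 322.78354685693887, 'cy': 234.5407968767985, 'tool_from_camera': array([[-9.50649012e-05, -9.63012212e-01, -2.69457735e-01,
        -7.42105619e-02],
       [ 3.55167319e-04,  2.69457686e-01, -9.63012165e-01,
        -1.62307582e-01],
       [ 9.99999932e-01, -1.87251237e-04,  3.16414497e-04,
        -5.81535321e-04],
       [ 0.00000000e+00,  0.00000000e+00,  0.00000000e+00,
         1.00000000e+00]])}
```

View pics/top0.png

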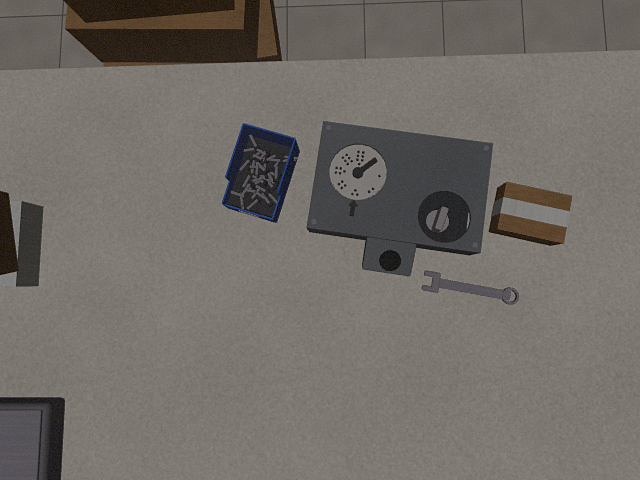

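View pics/scene0.png

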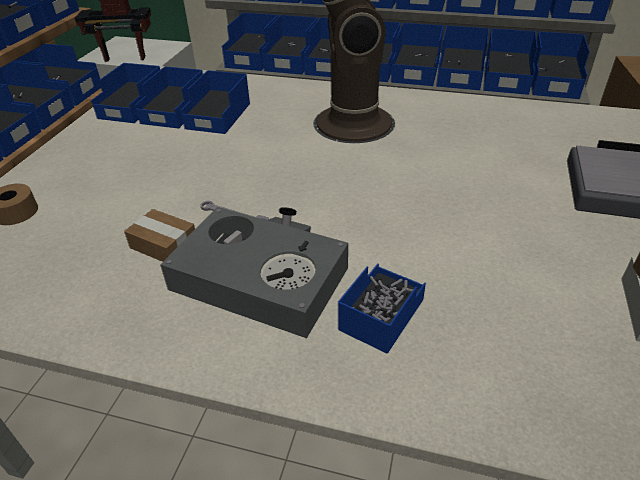

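The top view shows the counter with yaw about -7°. The dial is at (358,172) with its pointer up-right, the arrow at (352,207), the guard opening at (444,216), the button at (390,260) and the spanner at (470,288). The scene view agrees.

```bash
cat > h.py <<'E'
import numpy as np,cv2
from scipy.spatial.transform import Rotation as R
from workcell import observe,cams
def pose():
    s=observe();T=np.eye(4);T[:3,:3]=R.from_euler('xyz',s['eef_rot'],degrees=True).as_matrix();T[:3,3]=s['ee_pos'];return T
def grab(n):
    T=pose();c=cams.capture(n)
    c['wfc']=T@c['tool_from_camera'] if n=='wrist' else np.linalg.inv(c['extrinsics'])
    return c
def ray(c,u,v):
    d=np.array([(u-c['cx'])/c['fx'],-(v-c['cy'])/c['fy'],-1.]);return c['wfc'][:3,3],c['wfc'][:3,:3]@d
def onz(c,u,v,z):
    o,d=ray(c,u,v);return o+d*(z-o[2])/d[2]
def proj(c,p):
    q=np.linalg.inv(c['wfc'])@np.append(p,1);return c['cx']+c['fx']*q[0]/-q[2],c['cy']-c['fy']*q[1]/-q[2]
E
python3 - <<'E'
from h import *
c=grab('top');f=c['frame'];g=f.max(2)
cv2.imwrite('pics/top1.png',cv2.resize(f[112:287,300:510,::-1],None,fx=3.6,fy=3.4,interpolation=cv2.INTER_CUBIC))
def blob(m,roi,nm,z):
    x0,y0,x1,y1=roi;mm=np.zeros_like(m);mm[y0:y1,x0:x1]=m[y0:y1,x0:x1]
    k,_=cv2.findContours(mm,cv2.RETR_EXTERNAL,cv2.CHAIN_APPROX_NONE);k=max(k,key=cv2.contourArea)
    e=cv2.fitEllipse(cv2.convexHull(k));print(nm,e,onz(c,*e[0],z).round(4));return e
blob((g>125).astype(np.uint8),(320,135,395,210),'dial',.07)
blob((g<48).astype(np.uint8),(410,180,478,252),'guard',.07)
blob((g<40).astype(np.uint8),(372,245,408,276),'button',.085)
blob((g<60).astype(np.uint8),(343,195,362,220),'arrow',.072)
blob((g<60).astype(np.uint8),(346,150,384,185),'pointer',.075)
E
```

```text
dial ((357.3843688964844, 172.65809631347656), (51.599609375, 56.56745529174805), 92.89244079589844) [0.7162 0.028  0.07  ]
guard ((443.93194580078125, 216.3055419921875), (51.132347106933594, 52.96133041381836), 118.71366119384766) [ 0.6336 -0.1234  0.07  ]
button ((389.6788024902344, 260.07861328125), (20.634021759033203, 21.197412490844727), 93.21770477294922) [ 0.5567 -0.024   0.085 ]
arrow ((352.1475524902344, 208.1100311279297), (9.845190048217773, 16.287160873413086), 7.8083953857421875) [0.6511 0.0387 0.072 ]
pointer ((364.29412841796875, 167.41795349121094), (12.321369171142578, 28.34718894958496), 54.11272048950195) [0.7242 0.0156 0.075 ]
```

View pics/top1.png

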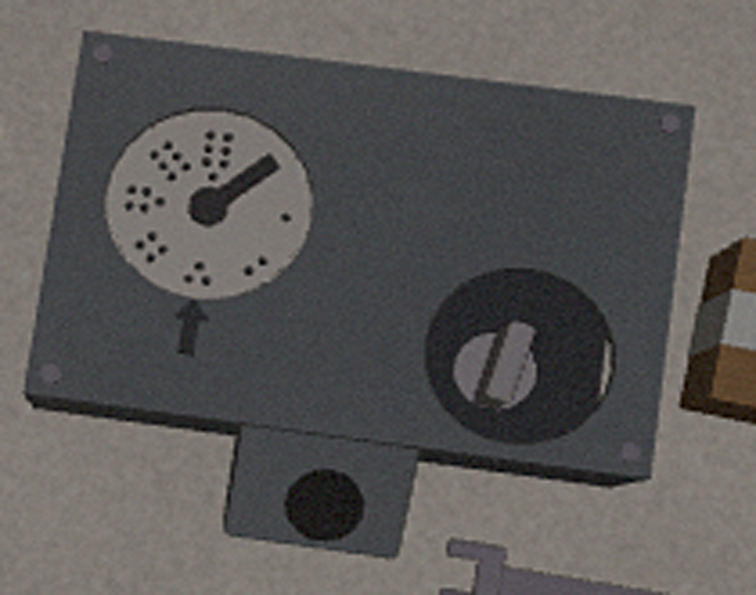

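The dial reads, anticlockwise from the pointer, 7, 6, 5, 4, 3 dots. The arrow at crop (190,310) faces the 3-dot field at (197,275), so 5 presses are needed. The bar is turned slightly clockwise from the counter's x. Deck corners in the crop are (83,32), (694,106), (650,478) and (27,398).

```bash
cat >> h.py <<'E'
def move_to(p,Rt):
    "shift in current tool axes mm, and rotvec deg tool axes"
    T=pose();return (T[:3,:3].T@(np.array(p)-T[:3,3])*1e3).round(1),R.from_matrix(T[:3,:3].T@Rt).as_rotvec(degrees=True).round(2)
E
python3 - <<'E'
from h import *
c=grab('top');s=grab('scene')
P=[onz(c,300+u/3.6,112+v/3.4,.07)[:2] for u,v in((83,32),(694,106),(650,478),(27,398))]
print(np.round(P,4)); BL,BR,FR,FL=P
for a,b in((BL,BR),(FL,FR),(FL,BL),(FR,BR)): print(np.linalg.norm(b-a).round(4),np.degrees(np.arctan2(*(b-a)[::-1])).round(2))
print('ctr',np.mean(P,0))
f=s['frame'];m=np.zeros((480,640),np.uint8);m[200:218,275:302]=(f.max(2)<45)[200:218,275:302]
k=max(cv2.findContours(m,0,1)[0],key=cv2.contourArea);print(cv2.boundingRect(k),cv2.fitEllipse(k))
def tri(a,b):
    (o1,d1),(o2,d2)=a,b
    x=np.linalg.lstsq(np.c_[d1,-d2],o2-o1,rcond=None)[0];p,q=o1+x[0]*d1,o2+x[1]*d2
    return (p+q)/2,np.linalg.norm(p-q)
e=cv2.fitEllipse(k)[0]
print('button',tri(ray(c,389.7,260.1),ray(s,*e)),tri(ray(c,389.7,260.1),ray(s,288,210.5)))
for z in(.08,.09,.1,.11):print(z,onz(c,389.7,260.1,z))
# bar top ends in crop
a,b=[onz(c,300+u/3.6,112+v/3.4,.052) for u,v in((497,405),(522,325))];print(a,b,np.degrees(np.arctan2(*(b-a)[1::-1])))
E
cd pics; python3 -c "
import cv2;f=cv2.imread('scene0.png');cv2.imwrite('s1.png',cv2.resize(f[195:325,155:355],None,fx=4,fy=4,interpolation=2))"
```

```text
[[ 0.8138  0.089 ]
 [ 0.7648 -0.2158]
 [ 0.5683 -0.1841]
 [ 0.615   0.1192]]
0.3087 -99.14
0.3069 -98.75
0.2011 -8.62
0.199 -9.15
ctr [ 0.6904905  -0.04792337]
(280, 208, 16, 8) ((287.28125, 211.19577026367188), (6.533669948577881, 16.926849365234375), 97.16484069824219)
button (array([ 0.55700723, -0.0246619 ,  0.0762952 ]), np.float64(0.0005504967854204341)) (array([ 0.55671984, -0.02376464,  0.07817839]), np.float64(0.001981275593416307))
0.08 [ 0.55689578 -0.02452896  0.08      ]
0.09 [ 0.55639321 -0.02344978  0.09      ]
0.1 [ 0.55589063 -0.0223706   0.1       ]
0.11 [ 0.55538806 -0.02129142  0.11      ]
[ 0.60945362 -0.1159795   0.052     ] [ 0.65228776 -0.13020819  0.052     ] -18.375502362541745
```

View pics/s1.png

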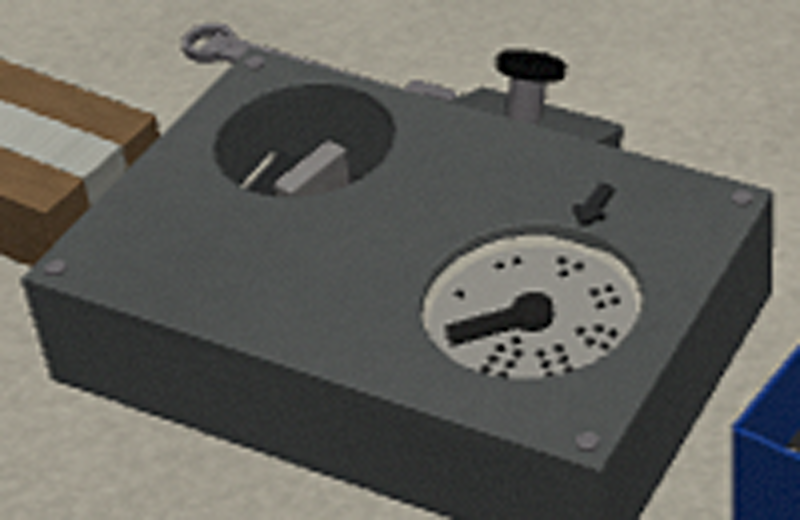

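The scene view confirms the field order and shows the capped button at crop (531,63), roughly 78–80 mm high. Counter yaw is about -8.9°, from deck edges of 0.31 and 0.20 m, which match the given sizes.

```bash
cat >> h.py <<'E'
yaw=np.radians(-8.9);C=R.from_euler('z',yaw).as_matrix()
n=C@[-np.sin(np.radians(25)),0,np.cos(np.radians(25))]
zt=-C[:,1];RB=np.c_[np.cross(-n,zt),-n,zt]
BT=np.array([.5568,-.0244,.079])
E
python3 - <<'E'
from h import *
print(BT+.04*n, move_to(BT+.04*n,RB), move_to(BT+.04*n+[0,0,.04],RB))
E
```

```text
[ 0.5400988  -0.02178466  0.11525231] (array([-506.1,  107.3, -434.8]), array([ 5.95, 26.72, 24.53])) (array([-506.1,   67.3, -434.9]), array([ 5.95, 26.72, 24.53]))
```

play_rows:
  steps: [0,0,0,-36,0,-31,0,0,0,0,-36,0,-31,0,0,0,0,-36,0,-31,0,0,0,0,-36,0,-31,0,0,0,0,-36,0,-31,0,0,0,0,-36,0,-31,0,0,0,0,-36,0,-31,0,0,0,0,-36,0,-31,0,0,0,0,-36,0,-31,0,0,0,0,-36,0,-31,0]

```text
t: 1.3
ee_pos: [0.4413, -0.1847, 0.223]
eef_rot: [-90.0, 0.0, -161.8]
wrist_force: [-0.3, -0.3, -0.3]
grip_width: 0.0112
```

play_rows:
  steps: [0,0,0,-36,0,-31,0,0,0,0,-36,0,-31,0,0,0,0,-36,0,-31,0,0,0,0,-36,0,-31,0,1.2,5.3,4.9,0,0,0,0,1.2,5.3,4.9,0,0,0,0,1.2,5.3,4.9,0,0,0,0,1.2,5.3,4.9,0,0,0,0,1.2,5.3,4.9,0,0,0,0,0,0,0,0,0,0,0]

```text
t: 2.3
ee_pos: [0.5362, -0.0229, 0.2219]
eef_rot: [-89.8, 25.0, 171.3]
wrist_force: [-0.4, 0.2, -0.6]
grip_width: 0.0005
```

Run:
```python
from h import *
s=observe();print(s['t'],s['ee_pos'],s['wrist_force'],s['joint_positions'],s['grip_width'])
print(move_to(BT+.015*n,RB))
c=grab('wrist');cv2.imwrite('pics/w1.png',c['frame'][:,:,::-1]);print(proj(c,BT),proj(c,pose()[:3,3]))
```

```text
2.3 [ 0.53616332 -0.02294254  0.22190392] [-0.36675034  0.15796463 -0.57691763] [  12.24900673    3.32180703  -20.12811248  123.36169429   16.15173469
   30.43281267 -118.60335543] 0.0005450352885570614
(array([ 41.7, 123.2,  -2.1]), array([-0.07,  0.21,  0.02]))
(np.float64(321.13512182895704), np.float64(275.2605561783711)) (np.float64(324.7599858350942), np.float64(298.6434702827559))
```

View pics/w1.png

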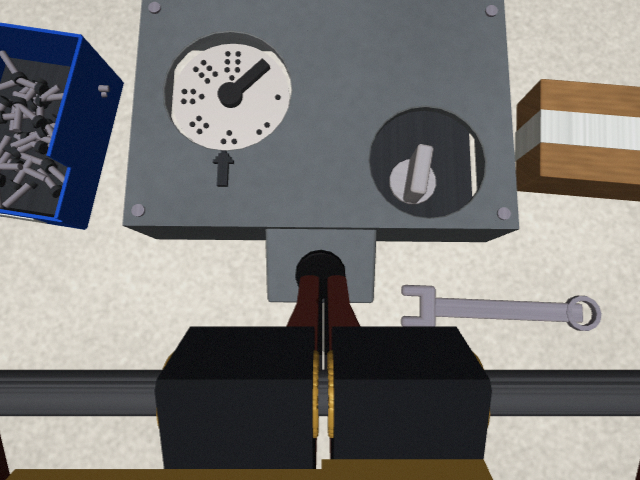

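The wrist view shows the button cap at about (320.5,274), and my estimate projects to (321,275), so it agrees. The pointer and arrow are also clear.

play_rows:
  steps: [0,0,0,6,20,-0.3,0,0,0,0,6,20,-0.3,0,0,0,0,6,20,-0.3,0,0,0,0,6,20,-0.3,0,0,0,0,6,15,-0.3,0,0,0,0,6,12,-0.3,0,0,0,0,6,8,-0.3,0,0,0,0,0,8,0,0,0,0,0,0,0,0,0,0,0,0,0,0,0,0]

```text
t: 3.35
ee_pos: [0.5534, -0.0241, 0.0934]
eef_rot: [-89.7, 25.0, 171.5]
wrist_force: [-0.5, -0.8, 0.4]
grip_width: 0.0003
```

play_rows:
  steps: [0,0,0,0,5,0,0,0,0,0,0,5,0,0,0,0,0,0,2,0,0,0,0,0,0,0,0,0,0,0,0,0,0,0,0]

```text
t: 3.85
ee_pos: [0.5574, -0.0244, 0.0825]
eef_rot: [-89.8, 25.0, 171.4]
wrist_force: [-0.2, -0.4, 0.6]
grip_width: 0.0005
```

Run:
```python
from h import *
s=observe();print(s['t'],s['ee_pos'],s['wrist_force'],s['wrist_force']@n,s['joint_positions'].round(1),s['moment'])
print((BT-s['ee_pos'])@RB*1000)
```

```text
3.85 [ 0.55743017 -0.02444308  0.0825199 ] [-0.17123056 -0.39199803  0.58046174] 0.5719406941580875 [  -2.4   18.1   -5.   129.7   45.9   11.4 -149. ] [0.10495391 0.3712188  0.00843578]
[2.05786804 2.92417852 0.0549347 ]
```

Joints 6 and 7 are close to their ranges at full tilt. I'll back off and halve the tilt; the push direction stays along the button's axis.

play_rows:
  steps: [0,0,0,0,-12,0,0,0,0,0,0,-8,0,0,0,0,-6,0,0,0,0,0,0,-7,0,0,0,0,0,0,0,0,0,0,0]

```text
t: 4.35
ee_pos: [0.5525, -0.0249, 0.1019]
eef_rot: [-89.8, 12.7, 171.1]
wrist_force: [1.2, -0.4, 0.1]
grip_width: 0.0002
```

```bash
cat >> h.py <<'E'
def tilt(a):
    y=C@[np.sin(np.radians(a)),0,-np.cos(np.radians(a))];return np.c_[np.cross(y,zt),y,zt]
E
python3 - <<'E'
from h import *
s=observe();print(s['t'],s['ee_pos'],s['eef_rot'],s['joint_positions'].round(1))
print(move_to(BT+.012*n-C@[.006,0,0],tilt(12)), 'press dir',pose()[:3,:3].T@-n)
E
```

```text
4.35 [ 0.55248164 -0.02486919  0.10186382] [-89.8341329   12.7129572  171.11675743] [  15.5   20.6  -24.1  118.3   22.3   32.3 -123. ]
(array([ 9.3, 10.2, -1.2]), array([-0.16,  0.02, -0.71])) press dir [-0.21280941  0.97708998 -0.00270501]
```

play_rows:
  steps: [0,0,0,5,5,-0.6,0,0,0,0,4.3,5,-0.6,0,0,0,0,-1,4,0,0,0,0,0,-1,4,0,0,0,0,0,0,0,0,0,0,0,0,0,0,0,0]

```text
t: 4.95
ee_pos: [0.5466, -0.0224, 0.0811]
eef_rot: [-89.7, 12.7, 171.3]
wrist_force: [-0.1, 0.2, 0.1]
grip_width: 0.0007
```

play_rows:
  steps: [0,0,0,-0.44,1.96,0,0,0,0,0,-0.44,1.96,0,0,0,0,0,-0.44,1.96,0,0,0,0,0,0,0,0,0]

```text
t: 5.35
ee_pos: [0.5494, -0.0231, 0.0756]
eef_rot: [-89.7, 12.7, 171.3]
wrist_force: [0.3, 0.0, 1.3]
grip_width: 0.0003
```

Run:
```python
from h import *
s=observe();print(s['t'],s['ee_pos'],s['joint_positions'].round(1),'Fn',s['wrist_force']@n,'depth',(BT-s['ee_pos'])@n*1e3)
```

```text
5.35 [ 0.54935139 -0.02312125  0.07563308] [  13.5   22.6  -22.1  119.9   25.1   29.  -126. ] Fn 1.0338286423392975 depth -0.14216439801281688
```

play_rows:
  steps: [0,0,0,-0.44,1.96,0,0,0,0,0,-0.44,1.96,0,0,0,0,0,-0.44,1.96,0,0,0,0,0,-0.44,1.96,0,0,0,0,0,-0.44,1.96,0,0,0,0,0,0,0,0,0]

```text
t: 5.95
ee_pos: [0.5536, -0.0239, 0.0667]
eef_rot: [-89.7, 12.7, 171.3]
wrist_force: [-1.6, 0.2, 3.8]
grip_width: 0.0007
```

play_rows:
  steps: [0,0,0,-0.22,0.98,0,0,0,0,0,-0.22,0.98,0,0,0,0,0,0,0,0,0]

```text
t: 6.25
ee_pos: [0.5544, -0.024, 0.0647]
eef_rot: [-89.7, 12.7, 171.3]
wrist_force: [-0.5, 0.1, 2.1]
grip_width: 0.0006
```

```bash
cat > st.py <<'E'
from h import *
s=observe();print(s['t'],s['ee_pos'],s['joint_positions'].round(1),'Fn',s['wrist_force']@n,'depth',(BT-s['ee_pos'])@n*1e3)
E
python3 st.py
```

```text
6.25 [ 0.554378   -0.02395056  0.06473475] [  12.7   24.   -21.2  119.7   26.2   27.9 -126.9] Fn 2.0903750451559935 depth 11.888066124924574
```

play_rows:
  steps: [0,0,0,-0.22,0.98,0,0,0,0,0,-0.22,0.98,0,0,0,0,0,0,0,0,0]

```text
t: 6.55
ee_pos: [0.5552, -0.0241, 0.0631]
eef_rot: [-89.7, 12.7, 171.3]
wrist_force: [-1.4, -0.7, 4.2]
grip_width: 0.0003
```

play_rows:
  steps: [0,0,0,-0.22,0.98,0,0,0,0,0,0,0,0,0]

```text
t: 6.75
ee_pos: [0.5555, -0.0242, 0.0624]
eef_rot: [-89.7, 12.7, 171.3]
wrist_force: [-3.2, 0.8, 7.5]
grip_width: 0.0006
```

```bash
python3 st.py
```

```text
6.75 [ 0.55550678 -0.02415733  0.06235129] [  12.6   24.3  -21.   119.6   26.5   27.6 -127.1] Fn 8.136637786227986 depth 14.533035101912676
```

play_rows:
  steps: [0,0,0,-0.22,0.98,0,0,0,0,0,0,0,0,0]

```text
t: 6.95
ee_pos: [0.5559, -0.0242, 0.0617]
eef_rot: [-89.7, 12.7, 171.3]
wrist_force: [-6.0, 0.9, 12.5]
grip_width: 0.0002
```

```bash
python3 st.py;python3 - <<'E'
from h import *
f=grab('scene')['frame'];cv2.imwrite('pics/s2.png',cv2.resize(f[195:325,155:355,::-1],None,fx=4,fy=4,interpolation=2))
E
```

```text
6.95 [ 0.55586047 -0.02415777  0.06173412] [  12.5   24.4  -20.9  119.6   26.6   27.6 -127.1] Fn 13.90206937435261 depth 15.240083476533952
```

View pics/s2.png

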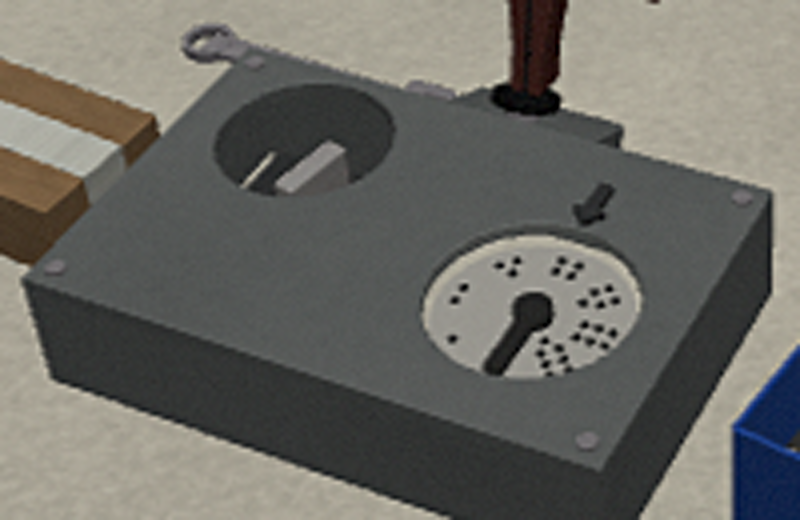

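The scene view shows the dial stepped once: the pointer moved one field and 4 dots now face the arrow. The first press bottomed at 14 N. Four more presses are needed, with the button let out fully each time.

play_rows:
  steps: [0,0,0,0.88,-3.92,0,0,0,0,0,0.88,-3.92,0,0,0,0,0,0.88,-3.92,0,0,0,0,0,0.88,-3.92,0,0,0,0,0,0.88,-3.92,0,0,0,0,0,0.44,-1.96,0,0,0,0,0,0,0,0,0,0,0,0,0,0,0,0]

```text
t: 7.8
ee_pos: [0.5465, -0.0228, 0.0811]
eef_rot: [-89.7, 12.7, 171.3]
wrist_force: [-0.3, 0.7, -0.2]
grip_width: 0.0006
```

play_rows:
  steps: [0,0,0,-0.66,2.94,0,0,0,0,0,-0.66,2.94,0,0,0,0,0,-0.66,2.94,0,0,0,0,0,-0.44,1.96,0,0,0,0,0,-0.44,1.96,0,0,0,0,0,-0.44,1.96,0,0,0,0,0,-0.44,1.96,0,0,0,0,0,-0.22,0.98,0,0,0,0,0,0,0,0,0]

```text
t: 8.7
ee_pos: [0.5542, -0.024, 0.0647]
eef_rot: [-89.7, 12.7, 171.3]
wrist_force: [-0.5, 0.1, 2.8]
grip_width: 0.0003
```

```bash
python3 st.py
```

```text
8.7 [ 0.55423858 -0.02397472  0.06472321] [  12.7   24.   -21.2  119.7   26.2   27.9 -126.9] Fn 2.7960131764131355 depth 11.84189575456497
```

play_rows:
  steps: [0,0,0,-0.22,0.98,0,0,0,0,0,-0.22,0.98,0,0,0,0,0,0,0,0,0]

```text
t: 9.0
ee_pos: [0.5551, -0.0241, 0.063]
eef_rot: [-89.7, 12.7, 171.3]
wrist_force: [-2.6, 0.2, 2.9]
grip_width: 0.0003
```

play_rows:
  steps: [0,0,0,-0.22,0.98,0,0,0,0,0,0,0,0,0]

```text
t: 9.2
ee_pos: [0.5554, -0.0242, 0.0623]
eef_rot: [-89.7, 12.7, 171.3]
wrist_force: [-3.7, 0.6, 8.3]
grip_width: 0.0005
```

play_rows:
  steps: [0,0,0,-0.22,0.98,0,0,0,0,0,0,0,0,0]

```text
t: 9.4
ee_pos: [0.5558, -0.0242, 0.0617]
eef_rot: [-89.7, 12.7, 171.3]
wrist_force: [-6.5, -0.2, 11.0]
grip_width: 0.0006
```

```bash
cat >> st.py <<'E'
c=grab('scene');m=(c['frame'].max(2)<70).astype(np.uint8);q=np.zeros_like(m);D=np.array([.7162,.028,.065])
pts=[proj(c,D+.046*np.array([np.cos(a),np.sin(a),0])) for a in np.linspace(0,2*np.pi,40)]
cv2.fillPoly(q,[np.int32(pts)],1);m&=q
k=max(cv2.findContours(m,0,1)[0],key=cv2.contourArea)[:,0]
w=np.array([onz(c,*p,.065) for p in k]);r=w-D;r=r[np.argsort(-np.linalg.norm(r[:,:2],axis=1))[:3]].mean(0)
u=C.T@r;print('pointer angle in counter frame',np.degrees(np.arctan2(u[1],u[0])),'r',np.hypot(*u[:2]),'area',cv2.contourArea(np.int32(k)))
E
python3 st.py
```

```text
9.4 [ 0.55576788 -0.02424862  0.06166454] [  12.5   24.4  -20.9  119.6   26.6   27.6 -127.2] Fn 12.673378830434572 depth 15.270421015353067
pointer angle in counter frame 37.83769062106337 r 0.045582640800498266 area 104.0
```

Press 2 reached the buffer, and the pointer angle of about 38–45° matches two steps. Next is press 3.

play_rows:
  steps: [0,0,0,0.88,-3.92,0,0,0,0,0,0.88,-3.92,0,0,0,0,0,0.88,-3.92,0,0,0,0,0,0.88,-3.92,0,0,0,0,0,0.88,-3.92,0,0,0,0,0,0.44,-1.96,0,0,0,0,0,0,0,0,0,0,0,0,0,0,0,0]

```text
t: 10.25
ee_pos: [0.5466, -0.0227, 0.0812]
eef_rot: [-89.7, 12.7, 171.3]
wrist_force: [0.2, -0.2, 0.0]
grip_width: 0.0007
```

play_rows:
  steps: [0,0,0,-0.66,2.94,0,0,0,0,0,-0.66,2.94,0,0,0,0,0,-0.66,2.94,0,0,0,0,0,-0.44,1.96,0,0,0,0,0,-0.44,1.96,0,0,0,0,0,-0.44,1.96,0,0,0,0,0,-0.44,1.96,0,0,0,0,0,-0.22,0.98,0,0,0,0,0,0,0,0,0]

```text
t: 11.15
ee_pos: [0.5543, -0.0239, 0.0647]
eef_rot: [-89.7, 12.7, 171.3]
wrist_force: [-0.8, -0.1, 1.9]
grip_width: 0.0006
```

play_rows:
  steps: [0,0,0,-0.22,0.98,0,0,0,0,0,-0.22,0.98,0,0,0,0,0,0,0,0,0]

```text
t: 11.45
ee_pos: [0.5551, -0.0241, 0.063]
eef_rot: [-89.7, 12.7, 171.3]
wrist_force: [-1.6, -0.4, 3.5]
grip_width: 0.0002
```

play_rows:
  steps: [0,0,0,-0.22,0.98,0,0,0,0,0,0,0,0,0]

```text
t: 11.65
ee_pos: [0.5555, -0.0242, 0.0623]
eef_rot: [-89.7, 12.7, 171.3]
wrist_force: [-3.6, 0.5, 7.1]
grip_width: 0.0003
```

play_rows:
  steps: [0,0,0,-0.22,0.98,0,0,0,0,0,0,0,0,0]

```text
t: 11.85
ee_pos: [0.5558, -0.0242, 0.0617]
eef_rot: [-89.7, 12.7, 171.3]
wrist_force: [-5.6, 0.1, 11.4]
grip_width: 0.0002
```

```bash
python3 st.py
```

```text
11.85 [ 0.55581036 -0.02420589  0.06169124] [  12.5   24.4  -20.9  119.6   26.6   27.6 -127.2] Fn 12.664283234457137 depth 15.261165608871885
pointer angle in counter frame 74.52334006170061 r 0.0447374006877655 area 140.0
```

play_rows:
  steps: [0,0,0,0.88,-3.92,0,0,0,0,0,0.88,-3.92,0,0,0,0,0,0.88,-3.92,0,0,0,0,0,0.88,-3.92,0,0,0,0,0,0.88,-3.92,0,0,0,0,0,0.44,-1.96,0,0,0,0,0,0,0,0,0,0,0,0,0,0,0,0]

```text
t: 12.7
ee_pos: [0.5465, -0.0228, 0.0811]
eef_rot: [-89.7, 12.7, 171.3]
wrist_force: [-0.3, 0.4, 1.0]
grip_width: 0.0005
```

play_rows:
  steps: [0,0,0,-0.66,2.94,0,0,0,0,0,-0.66,2.94,0,0,0,0,0,-0.66,2.94,0,0,0,0,0,-0.44,1.96,0,0,0,0,0,-0.44,1.96,0,0,0,0,0,-0.44,1.96,0,0,0,0,0,-0.44,1.96,0,0,0,0,0,-0.22,0.98,0,0,0,0,0,0,0,0,0]

```text
t: 13.6
ee_pos: [0.5543, -0.024, 0.0648]
eef_rot: [-89.7, 12.7, 171.3]
wrist_force: [-0.6, 0.2, 2.2]
grip_width: 0.0006
```

play_rows:
  steps: [0,0,0,-0.22,0.98,0,0,0,0,0,-0.22,0.98,0,0,0,0,0,0,0,0,0]

```text
t: 13.9
ee_pos: [0.5551, -0.0241, 0.063]
eef_rot: [-89.7, 12.7, 171.3]
wrist_force: [-2.4, 1.0, 3.9]
grip_width: 0.0006
```

play_rows:
  steps: [0,0,0,-0.22,0.98,0,0,0,0,0,0,0,0,0]

```text
t: 14.1
ee_pos: [0.5554, -0.0242, 0.0623]
eef_rot: [-89.7, 12.7, 171.3]
wrist_force: [-4.3, -0.3, 7.2]
grip_width: 0.0007
```

play_rows:
  steps: [0,0,0,-0.22,0.98,0,0,0,0,0,0,0,0,0]

```text
t: 14.3
ee_pos: [0.5558, -0.0242, 0.0617]
eef_rot: [-89.7, 12.7, 171.3]
wrist_force: [-5.1, -0.2, 12.0]
grip_width: 0.0004
```

```bash
python3 st.py;python3 - <<'E'
from h import *
f=grab('scene')['frame'];cv2.imwrite('pics/s3.png',cv2.resize(f[195:325,155:355,::-1],None,fx=4,fy=4,interpolation=2))
E
```

```text
14.3 [ 0.55579488 -0.02423095  0.06167202] [  12.5   24.4  -21.   119.6   26.6   27.6 -127.2] Fn 13.046594262939847 depth 15.273758176043106
pointer angle in counter frame 120.90341674845132 r 0.03859638925358801 area 136.0
```

View pics/s3.png

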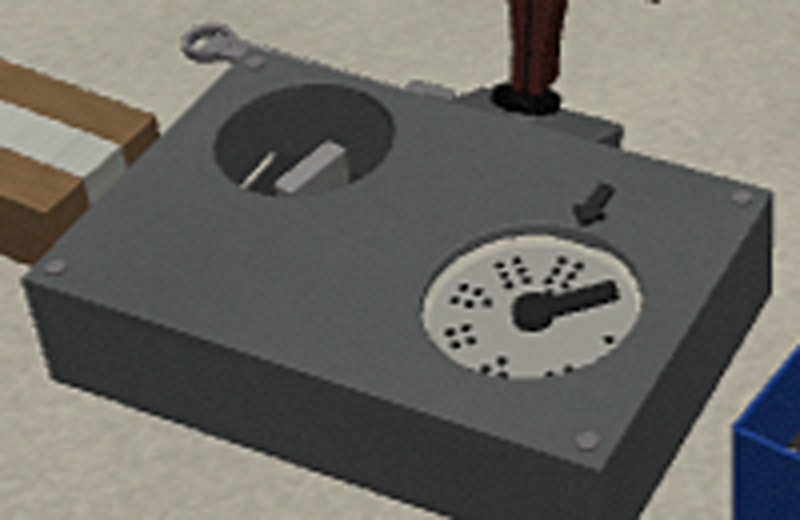

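After 4 steps the pointer, with its tip at (615,292), is one field short of the arrow and the 7-dot field faces it. One more press is needed.

play_rows:
  steps: [0,0,0,0.88,-3.92,0,0,0,0,0,0.88,-3.92,0,0,0,0,0,0.88,-3.92,0,0,0,0,0,0.88,-3.92,0,0,0,0,0,0.88,-3.92,0,0,0,0,0,0.44,-1.96,0,0,0,0,0,0,0,0,0,0,0,0,0,0,0,0]

```text
t: 15.2
ee_pos: [0.5466, -0.0227, 0.0812]
eef_rot: [-89.7, 12.7, 171.3]
wrist_force: [-0.5, 0.0, -0.5]
grip_width: 0.0008
```

play_rows:
  steps: [0,0,0,-0.66,2.94,0,0,0,0,0,-0.66,2.94,0,0,0,0,0,-0.66,2.94,0,0,0,0,0,-0.44,1.96,0,0,0,0,0,-0.44,1.96,0,0,0,0,0,-0.44,1.96,0,0,0,0,0,-0.44,1.96,0,0,0,0,0,-0.22,0.98,0,0,0,0,0,0,0,0,0]

```text
t: 16.1
ee_pos: [0.5543, -0.0239, 0.0647]
eef_rot: [-89.7, 12.7, 171.3]
wrist_force: [-0.6, 0.4, 2.1]
grip_width: 0.0009
```

play_rows:
  steps: [0,0,0,-0.22,0.98,0,0,0,0,0,-0.22,0.98,0,0,0,0,0,0,0,0,0]

```text
t: 16.4
ee_pos: [0.5551, -0.0241, 0.063]
eef_rot: [-89.7, 12.7, 171.3]
wrist_force: [-1.4, -0.2, 3.0]
grip_width: 0.0004
```

play_rows:
  steps: [0,0,0,-0.22,0.98,0,0,0,0,0,0,0,0,0]

```text
t: 16.6
ee_pos: [0.5554, -0.0242, 0.0623]
eef_rot: [-89.7, 12.7, 171.3]
wrist_force: [-4.3, 0.4, 7.0]
grip_width: 0.0003
```

play_rows:
  steps: [0,0,0,-0.22,0.98,0,0,0,0,0,0,0,0,0]

```text
t: 16.8
ee_pos: [0.5558, -0.0242, 0.0617]
eef_rot: [-89.7, 12.7, 171.3]
wrist_force: [-5.5, -0.1, 10.5]
grip_width: 0.0005
```

```bash
python3 st.py
```

```text
16.8 [ 0.55579713 -0.02424081  0.06167869] [  12.5   24.4  -21.   119.6   26.6   27.6 -127.2] Fn 11.783107608916836 depth 15.269303789900567
pointer angle in counter frame 173.8701856747992 r 0.0352645904309239 area 122.0
```

Press 5 is done, with the pointer at about 174°. I'll withdraw, straighten and then make the half turn so joint 7 has room.

play_rows:
  steps: [0,0,0,1.76,-7.84,0,0,0,0,0,1.76,-7.84,0,0,0,0,0,1.76,-7.84,0,0,0,0,0,0,-35,0,0,0,0,0,0,-40,0,0,0,0,0,0,-40,0,0,0,0,-6.3,0,0,0,0.45,0,0,-6.3,0,0,0,0.45,0,0,0,-40,0,0,0.45,0,0,0,-40,0,0,0.45]

```text
t: 17.85
ee_pos: [0.601, -0.0308, 0.196]
eef_rot: [-89.7, 0.1, 171.2]
wrist_force: [0.7, 0.1, 0.2]
grip_width: 0.0289
```

play_rows:
  steps: [0,-8.5,0,0,0,0,0.45,0,-8.5,0,0,0,0,0.45,0,-8.5,0,0,0,0,0.45,0,-8.5,0,0,0,0,0.45,0,-8.5,0,0,0,0,0.45,0,-8.5,0,0,0,0,0.45,0,-8.5,0,0,0,0,0.45,0,-8.5,0,0,0,0,0.45,0,-8.5,0,0,0,0,0.45,0,-8.5,0,0,0,0,0.45]

```text
t: 18.85
ee_pos: [0.5995, -0.0303, 0.1956]
eef_rot: [-89.9, -0.3, -103.4]
wrist_force: [0.2, 0.2, -0.2]
grip_width: 0.0393
```

play_rows:
  steps: [0,-8.5,0,0,0,0,0.45,0,-8.5,0,0,0,0,0.45,0,-8.5,0,0,0,0,0.45,0,-8.5,0,0,0,0,0.45,0,-8.5,0,0,0,0,0.45,0,-8.5,0,0,0,0,0.45,0,-8.5,0,0,0,0,0.45,0,-8.5,0,0,0,0,0.45,0,-8.5,0,0,0,0,0.45,0,-8.5,0,0,0,0,0.45]

```text
t: 19.85
ee_pos: [0.5996, -0.0305, 0.1956]
eef_rot: [-90.3, -0.1, -18.4]
wrist_force: [-0.3, -0.3, 0.7]
grip_width: 0.0396
```

```bash
cat >> h.py <<'E'
def down(yw): return R.from_euler('xyz',[-90,0,yw],degrees=True).as_matrix()
E
python3 - <<'E'
from h import *
s=observe();print(s['t'],s['ee_pos'],s['eef_rot'],s['joint_positions'].round(1),s['wrist_force'],s['grip_width'])
print(move_to([.632,-.123,.2],down(-18.4)))
c=grab('top')
cv2.imwrite('pics/top2.png',cv2.resize(c['frame'][112:287,300:510,::-1],None,fx=3,fy=3,interpolation=2))
E
```

```text
19.85 [ 0.59956936 -0.03050097  0.19558386] [-90.30138028  -0.12226154 -18.42849757] [ 41.   37.6 -65.   94.1  35.9  71.9  40.3] [-0.28346179 -0.29643075  0.67700266] 0.03963966517031105
(array([ 60. ,  -3.9, -77.5]), array([ 0.3 , -0.03,  0.12]))
```

play_rows:
  steps: [0,0,0,20,0,-26,0.45,0,0,0,20,0,-26,0.45,0,0,0,20,0,-25.5,0.45,0,0,0,0,0,0,0.45,0,0,0,0,0,0,0.45]

```text
t: 20.4
ee_pos: [0.6315, -0.1234, 0.1957]
eef_rot: [-90.3, -0.1, -19.0]
wrist_force: [0.4, 1.4, -0.3]
grip_width: 0.0397
```

Run:
```python
from h import *
s=observe();print(s['t'],s['ee_pos'],s['eef_rot'],s['joint_positions'].round(1))
c=grab('wrist');cv2.imwrite('pics/w2.png',c['frame'][:,:,::-1]);np.savez('w2.npz',wfc=c['wfc'])
print('knob top',proj(c,[.631,-.123,.052]),'guard',proj(c,[.6336,-.1234,.07]),'tcp',proj(c,s['ee_pos']))
```

```text
20.4 [ 0.63146549 -0.12344321  0.19569386] [-90.25774767  -0.09150497 -18.98389971] [ 45.6  41.1 -63.2  87.8  37.7  74.6  48.8]
knob top (np.float64(322.85463648405226), np.float64(217.84509837811734)) guard (np.float64(323.4094294214679), np.float64(227.51030544337146)) tcp (np.float64(320.58274277186797), np.float64(300.563523019478))
```

View pics/w2.png

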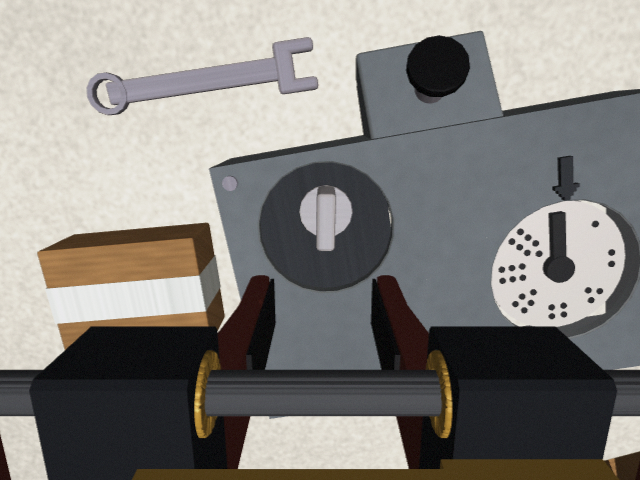

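The wrist view shows the pointer tip (557,213) in line with the arrow and the button out. The bar's top centre is at (326,221.5), aligned with the image's vertical, and the guard centre is at (325.5,226.5).

Run:
```python
from h import *
c=grab('wrist')
k=onz(c,326,221.5,.052);g=onz(c,325.5,226.5,.07);print(k,g)
p=(k[:2]+g[:2])/2;print(p)
print(move_to([*p,.0215],down(-19)))
```

```text
[ 0.63437683 -0.12048229  0.052     ] [ 0.63341108 -0.12056978  0.07      ]
[ 0.63389396 -0.12052603]
(array([  1.6, 174.7,   2.6]), array([0.25, 0.24, 0.13]))
```

play_rows:
  steps: [0,0,0,1.6,0,2.6,0.45,0,0,0,0,25,0,0.45,0,0,0,0,25,0,0.45,0,0,0,0,25,0,0.45,0,0,0,0,25,0,0.45,0,0,0,0,10,0,0.45,0,0,0,0,10,0,0.45,0,0,0,0,0,0,0.45]

```text
t: 21.3
ee_pos: [0.634, -0.1212, 0.0754]
eef_rot: [-90.3, -0.1, -18.7]
wrist_force: [-0.7, 0.5, -0.5]
grip_width: 0.0397
```

Run:
```python
from h import *
s=observe();print(s['t'],s['ee_pos'],s['eef_rot'],s['joint_positions'].round(1),s['wrist_force'])
print(move_to([.6339,-.1205,.0215],down(-19)))
```

```text
21.3 [ 0.63402431 -0.12124938  0.07538524] [-9.02863665e+01 -8.80812759e-02 -1.87488678e+01] [ 42.9  47.8 -58.1  93.6  44.5  64.5  44. ] [-0.68616888  0.52357224 -0.48891419]
(array([-0.4, 53.9,  0.9]), array([0.29, 0.25, 0.09]))
```

play_rows:
  steps: [0,0,0,0,9,0.5,0.45,0,0,0,0,9,0.4,0.45,0,0,0,0,9,0,0.45,0,0,0,0,9,0,0.45,0,0,0,0,9,0,0.45,0,0,0,0,8,0,0.45,0,0,0,0,0,0,0.45]

```text
t: 22.0
ee_pos: [0.6338, -0.1212, 0.0214]
eef_rot: [-90.3, -0.0, -18.8]
wrist_force: [0.5, 0.4, -0.1]
grip_width: 0.0398
```

play_rows:
  steps: [0,0,0,0,0,0,0.0,0,0,0,0,0,0,0.0,0,0,0,0,0,0,0.0,0,0,0,0,0,0,0.0,0,0,0,0,0,0,0.0,0,0,0,0,0,0,0.0]
  force: 12

```text
t: 22.6
ee_pos: [0.6344, -0.1229, 0.0233]
eef_rot: [-90.4, -0.2, -18.9]
wrist_force: [-2.2, -4.2, 3.8]
grip_width: 0.0142
```

Run:
```python
from h import *
s=observe();print(s['t'],s['ee_pos'],s['eef_rot'],s['joint_positions'].round(1),s['wrist_force'],s['moment'])
```

```text
22.6 [ 0.63442808 -0.12291761  0.02333824] [-90.41854142  -0.16814072 -18.85732644] [ 41.5  51.1 -55.4  95.2  48.   60.4  41.7] [-2.20968474 -4.20765363  3.80928604] [-0.95819175  0.35545424 -0.0273634 ]
```

The bar is held at 14.2 mm. I'll recentre by 1.7 mm and turn clockwise.

play_rows:
  steps: [0,0,0,0,0,-0.9,0,0,0,0,0,0,-0.9,0,0,6,0,0,0,0,0,0,6,0,0,0,0,0,0,6,0,0,0,0,0,0,6,0,0,0,0,0,0,6,0,0,0,0,0,0,6,0,0,0,0,0,0,0,0,0,0,0,0]

```text
t: 23.5
ee_pos: [0.6347, -0.1226, 0.0233]
eef_rot: [-90.1, -0.3, -54.8]
wrist_force: [1.0, -1.8, 2.5]
grip_width: 0.014
```

```bash
cat > k.py <<'E'
from h import *
s=observe();print(s['t'],s['ee_pos'],s['eef_rot'],s['joint_positions'].round(1),s['wrist_force'],s['moment'],s['grip_width'])
E
python3 k.py
```

```text
23.5 [ 0.63469334 -0.12256379  0.02334224] [-90.0768778   -0.33109612 -54.84729339] [ 38.   47.7 -48.4  95.5  42.   56.4   9.6] [ 1.02580585 -1.81811734  2.48009903] [-0.30017293 -0.31872504 -0.06079717] 0.013994242158913454
```

play_rows:
  steps: [0,6,0,0,0,0,0,0,6,0,0,0,0,0,0,6,0,0,0,0,0,0,6,0,0,0,0,0,0,6,0,0,0,0,0,0,6,0,0,0,0,0,0,4,0,0,0,0,0,0,2,0,0,0,0,0,0,0,0,0,0,0,0,0,0,0,0,0,0,0]

```text
t: 24.5
ee_pos: [0.6352, -0.1224, 0.0234]
eef_rot: [-89.8, -0.3, -96.6]
wrist_force: [4.8, -0.8, 2.2]
grip_width: 0.014
```

```bash
python3 k.py
```

```text
24.5 [ 0.63524413 -0.12238419  0.02336083] [-89.78831976  -0.25695642 -96.59772824] [ 32.9  44.3 -39.5  95.8  34.5  52.5 -26.9] [ 4.81492209 -0.79873969  2.19638162] [-0.18965551 -1.05858897  0.02609824] 0.013988552052940452
```

play_rows:
  steps: [0,1.5,0,0,0,0,0,0,1.5,0,0,0,0,0,0,0,0,0,0,0,0,0,0,0,0,0,0,0]

```text
t: 24.9
ee_pos: [0.6352, -0.1224, 0.0233]
eef_rot: [-89.8, -0.2, -99.7]
wrist_force: [5.3, -0.1, 2.5]
grip_width: 0.014
```

```bash
python3 k.py
```

```text
24.9 [ 0.63524633 -0.12239417  0.02332946] [-89.77048401  -0.24555948 -99.6897515 ] [ 32.4  44.1 -38.9  95.8  33.9  52.2 -29.6] [ 5.29624219 -0.12925033  2.49784581] [-0.18025227 -1.27559008  0.23548632] 0.014030150961607953
```

play_rows:
  steps: [0,1.5,0,0,0,0,0,0,1,0,0,0,0,0,0,0,0,0,0,0,0,0,0,0,0,0,0,0]

```text
t: 25.3
ee_pos: [0.6353, -0.1221, 0.0233]
eef_rot: [-89.8, -0.2, -102.2]
wrist_force: [5.7, -0.2, 2.6]
grip_width: 0.0145
```

```bash
python3 k.py
```

```text
25.3 [ 0.63528608 -0.1221397   0.02329947] [ -89.75848447   -0.22222086 -102.16517024] [ 32.1  43.9 -38.3  95.9  33.4  52.  -31.7] [ 5.69517756 -0.19404191  2.64453307] [-0.10466032 -1.29830392  0.32263676] 0.014534770354916005
```

The moment rose to 0.32 N·m and the width grew slightly, so the knob is at its stop. I'll let go and lift.

play_rows:
  steps: [0,0,0,0,0,0,0.4,0,0,0,0,0,0,0.4,0,0,0,0,0,0,0.4,0,0,0,0,0,0,0.4,0,0,0,0,0,0,0.4]

```text
t: 25.8
ee_pos: [0.6336, -0.1229, 0.0227]
eef_rot: [-89.9, -0.3, -102.3]
wrist_force: [-0.8, -0.3, 0.4]
grip_width: 0.0349
```

play_rows:
  steps: [0,0,0,0,-10,0,0.4,0,0,0,0,-15,0,0.4,0,0,0,0,-25,0,0.4,0,0,0,0,-30,0,0.4,0,0,0,0,-35,0,0.4,0,0,0,0,-35,0,0.4,0,0,0,0,-35,0,0.4,0,0,0,0,0,0,0.4,0,0,0,0,0,0,0.4]

```text
t: 26.7
ee_pos: [0.6343, -0.1218, 0.2099]
eef_rot: [-89.7, -0.3, -102.3]
wrist_force: [-0.1, -0.2, -0.6]
grip_width: 0.0354
```

```bash
python3 k.py
python3 - <<'E'
from h import *
c=grab('wrist');cv2.imwrite('pics/w3.png',c['frame'][:,:,::-1])
k=np.array([.6352,-.1222,.052])
for s in(-1,1):
  print('expected bar end',proj(c,k+s*.022*C[:,1]))
E
```

```text
26.7 [ 0.63431153 -0.12179196  0.20989259] [ -89.73056272   -0.31667156 -102.2797726 ] [ 35.8  32.8 -44.5  87.3  24.3  69.7 -24.8] [-0.0930976  -0.19378853 -0.61385161] [-0.02097062 -0.03428361 -0.00051999] 0.03536593318552971
expected bar end (np.float64(324.6183869799997), np.float64(242.28438190006807))
expected bar end (np.float64(321.2347165524086), np.float64(186.2401637236295))
```

View pics/w3.png

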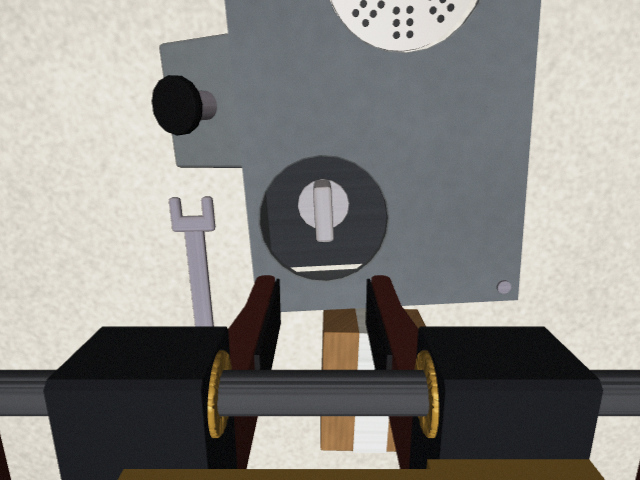

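The bar runs from (322,188) to (325,241). For the stop I expected (321,186) to (325,242), so it is locked. The spanner and carton are where they were.

```bash
python3 st.py; python3 -c "
from workcell import workorder;print(workorder.job_done())"
```

```text
26.75 [ 0.63362821 -0.1219546   0.20841473] [ 35.8  32.9 -44.4  87.3  24.3  69.6 -24.8] Fn -1.3778254161763628 depth -78.83305256729042
pointer angle in counter frame 173.8701856747992 r 0.0352645904309239 area 123.5
the job is handed in; nothing more can be done
None
```

The pointer stands at the arrow, the lock knob is turned clockwise to its stop and released, and I handed the job in at about 27 s.

- **Button:** I pressed it five times. Each press reached the buffer at about 12–14 N, and I drew the tool back clear of the button after each one. I held the tool at half the button's slope, because joints 6 and 7 came close to their range at full tilt; the push still went along the button's axis.
- **Pointer:** The wrist picture before the knob turn showed the tip in line with the arrow. The numeric check from the scene camera gave 174° instead of 180°. I put that down to bias in the method, which read up to about 15° low on the earlier steps. It read the same just before hand-in.
- **Knob:** I gripped it through the guard opening and turned it until the moment rose to 0.32 N·m, then opened the fingers and lifted clear. The last wrist picture shows the bar along the counter's y, within about 2 pixels of where it should be when locked.
- **Other things:** The spanner and carton looked undisturbed in that picture. The bin was out of view, and the arm did not go near it.

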